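Roll test of a model wagon on the test incline

ROBOT

A 7-joint arm with a two-finger parallel gripper is mounted at the origin on the work surface. World frame = base frame: x ahead of the robot, y to its left, z up, the work surface at z = 0. Lengths are in m, angles in rad, forces in N, time in s.
With the tool pointing down it reaches from about 0.425 to 1.025 m from the base axis. Payload 9.4 kg.
Tool frame: the origin (TCP) lies at the very end of the fingers, on their centre line; the grasp point (between the pads) lies 19 mm behind it (manip.grip_depth is the z of the grasp point in the tool frame, in m); z points along the fingers, y is the line along which they close (so a half turn about z gives the same grasp; the last joint's range is limited). The gripper opens to 93 mm and grips with 3 to 60 N. Pads are 15 mm wide; open, the fingers measure 128 mm over their backs; the gripper's body (75 mm by 188 mm) begins 65 mm behind the grasp point.
Start: joints at [1.261, 0.599, -0.003, 1.599, 0.002, 0.943, -0.08], TCP at [0.167, -0.705, 0.219] pointing down, gripper open.
Joint ranges: [-2.57, 2.57], [-0.35, 1.97], [-1.29, 1.29], [0.11, 2.56], [-1.05, 4.19], [0.11, 1.86], [-2.63, 2.63]. Speed limits (rad/s): [2.22, 2.22, 3.01, 3.01, 3.14, 3.14, 3.14].

INTERFACE

Orientations are given as a rotation vector (axis times angle).
In Python, from station import manip gives the robot as it stands.
- The arm moves only by the tool carry_out, never from a script. Its argument "deltas" is a list that holds one entry, the list of rows, each a list of 7 numbers: the shift along the tool's x, y, z in units of 40 mm (1.0 is 40 mm), then the turn, a rotation vector about the tool's x, y, z in units of 6 degrees (1.0 is 6 degrees), then the opening, from 0 (shut) to 1 (fully open). In form: [[[tx, ty, tz, rx, ry, rz, hand], ...]]. A call has 1 to 12 rows; each row shifts and turns the commanded pose from where the row before left it, along the tool's axes as they then stand; what a row does not reach is not made up. A row lasts 1/12 s, in which the tool goes at most 41.7 mm and 7.16 degrees, less where a joint would pass 70% of its speed; a pose out of reach is approached as far as the arm can. A call is refused whole if a number of a shift passes 1 or a number of a turn 1, either way. A call with a gripper value outside its range is refused whole. The fingers move at their own pace and stop on an object; "force" is the grip in N (left out, the last holds). Time passes only in rows, so rows that do not move let the fingers close. It gives the time, the measured TCP pose, the force, the opening and the grip force at its end, in the units of the state.
- manip.sense(): the state, without advancing time (a new reading comes with each control period).
- manip.grab_frame(name): name is "scene" or "top" or "wrist"; returns the picture (420x560x3 uint8, blue, green, red); there is no depth.
- manip.camera_model(name): a dict with "fov_y" (degrees; the focal length in pixels is half the picture's height over the tangent of half this angle, whatever the lens; pixels are square), "cx", "cy" (the principal point, pixels), "R" (3x3) and "t" (3): a world point X has camera coordinates R X + t. Camera axes: x right, y down, z forward; pixel columns grow to the right and rows downward; lengths in m; the calibration is good to about 2 mm. A picture is of the moment at which its call begins: read the wrist's pose just before it. camera_model takes no time and is no camera call; for the wrist camera it gives the pose at the moment of the call.
- manip.finish_job(): hands the job in; it is judged then, once.
The state is a dict: "t": time; "joint_positions": joint angles; "qvel": joint speeds; "tau": joint torques, N m; "eef_pos": TCP position; "eef_rot": TCP orientation; "force": force on the tool from outside, world axes, zero at the start; "wrist_torque": the same for the moment, N m; "gripper_width": finger opening in m; "grip_force": force on a finger pad.
Only numpy, scipy, OpenCV 4.12 (cv2) and the standard library are available. Lean on these libraries where they do the work, as an engineer would, in place of code of your own. Each camera call takes 0.05 s, during which the arm holds its last target. There are 200 camera calls.

TASK

Roll-test the green wagon: swing the stop arm right round by its red knob so that it lies along the track, let the wagon roll untouched past the white lines, then catch it on its sprung leading buffer with the fingers in the yellow catch section, moving along with it so that it slows to a standstill without a bump. The program finishes while holding: the fingers stay against the buffer and keep the wagon still on the slope, clear of the end stop. Keep it on its rails and do not disturb the bottles, pots and other things on the bench.

Things in the scene. Friction and masses are not known exactly. Their poses are not given: they have to be found in the camera images.
- track: Plywood plank 880 x 160 x 12 with two steel rails (45 gauge, rail tops 25 above the plank's underside, 53 over outer faces). Origin: underside of the plank, on the centre line. x points downhill along the rails (plank from -500 to +380) and roughly to the robot's right (world -y), falling 0.075 rad; y points away from the robot; z square to the plank.
- catch_start (a point): Start of the catch section at the white cross lines on the plank's shoulders (track x = -30): on the centre line at rail-top height. The shoulders are yellow from here to catch_end.
- catch_end (a point): End of the catch section at the red cross lines (track x = +300): on the centre line at rail-top height, 45 before the face of the end stop.
- stop_arm (a joint): Angle of the brass stop arm, rad: 0 = across the rails in front of the wagon, 1.5 = swung clear (limit), along the track, pointing downhill. It turns on an upright pin beside the rails on the robot's side, clockwise seen from above, and stays where left (friction 0.08 N m, about 1.6 N at the knob).
- stop_pivot (a point): The stop arm's pin at arm height: 33 above the rail tops, 61 from the centre line on the robot's side. The arm is a bar 8 wide, 10 high, 80 long from the pin across the rails and 54 long towards the robot. The clamp below it (34 x 30) sits anywhere along 70 mm of the plank.
- stop_knob (a point): Middle of the red knob, an upright cylinder of diameter 18, reaching 15 above and below this point, 52 from the pin on the robot-side end of the arm, 30 above the arm. At joint 0 it is straight across the track from the pin; pushed uphill (track -x) it moves on an arc about the pin and ends uphill of it.
- wagon: Green low-sided model wagon on free-running wheels (radius 20): 160 over its sills, 72 wide, 70 high. Origin midway between the wheels at rail-top height; x downhill. Mass about 0.6 kg (0.46 to 0.76), rolling drag hidden. At the start its buffer leans on the stop arm; freed, it rolls by itself, gathers speed with a time constant of about 0.45 s and settles near 0.25 m/s (0.18 to 0.32).
- end_stop: Dark wooden end stop across the rails at the low end, with a black rubber face 74 wide, 22 to 44 above the rail tops. Origin on the plank's top; the rubber face is at track x = +345.
- glue: White glue bottle with a red cap, diameter 32, 85 high, on the far mat. Origin under its centre.
- thinner: Clear jar with a white lid, diameter 52, 90 high, on the far mat. Origin under its centre.
- pot_red: Small red paint pot, diameter 36, 38 high, on the far mat. Origin under its centre.
- pot_blue: Small blue paint pot, diameter 36, 38 high, on the far mat. Origin under its centre.
- van_shell: Bare metal van body shell on a wooden floor, 145 x 72 x 53, on the left mat. Origin under its centre.
- screwdriver: Orange-handled screwdriver, 160 long, lying on the bench to the robot's right. Origin under its middle.
- buffer (a joint): How far the wagon's sprung downhill buffer is pressed in, m: 0 = fully out, 0.019 = bottomed. Spring 110 N/m, damping 1.5 N s/m. A dead stop from full speed presses it in 13 to 19 mm; resting on it, the wagon on the slope presses it in 3 to 5 mm.
- buffer_face (a point): Middle of the flat face of the steel buffer head at the wagon's downhill end: 104 ahead of the wagon's origin when out, 33 above the rail tops. The head is a plate 36 wide and 20 high on a round shank, with brass coils behind it; the wagon's end sill is 24 behind this face.

How it is judged:
By the outcome, as a careful person would: the job done as asked, in the order asked, and still so for the second after the job is handed in, while the arm keeps its last pose, push and grip.
It also fails if it takes over 29 s, if anything falls off the work surface, if the arm or the gripper's body presses on something with over 40 N, if the wrist force passes 120 N, or if a joint passes its speed limit or range.

## Working session

There is one attempt and no reset: what is moved stays moved. The work goes in short steps, Python scripts to look and compute and a tool call to move; the robot and the scene stay as the last step left them, time stands still between calls to the robot, and variables do not carry over. Pictures are saved under pics/ and viewed, at most 10 in all, crops included, and the job is handed in when it is done.

Besides the shell and the picture viewer there is one more tool, called as a command line: name --argument value ..., lists and objects as JSON in quotes. carry_out: Moves the arm, as the interface text tells. Its arguments: {"type":"object","properties":{"deltas":{"type":"array"},"force":{"type":"number"}},"required":["deltas"]}

```bash
ls; mkdir -p pics; python3 - <<'E'
from station import manip
import cv2,numpy as np
print(manip.sense())
for n in("scene","top"):
    im=manip.grab_frame(n);cv2.imwrite(f"pics/{n}0.png",im)
    print(n,manip.camera_model(n))
E
```

```text
pics
{'t': 0.0, 'joint_positions': array([ 1.26130205,  0.60011461, -0.00256803,  1.60010408,  0.00182111,
        0.94289577, -0.07977035]), 'qvel': array([ 0.00013673, -0.00066051, -0.00016299,  0.00056168,  0.00080169,
        0.00068348,  0.00202134]), 'tau': array([-1.98429893e-04, -7.65062070e+01,  1.49770059e+00, -2.52350521e+01,
       -5.23841497e-02,  1.68714335e-02,  6.36097980e-05]), 'eef_pos': array([ 0.16713907, -0.70498355,  0.21777642]), 'eef_rot': array([-3.11883693e+00, -3.64863350e-01,  4.98815172e-04]), 'force': array([ 0.49927584,  0.3833294 , -0.58508695]), 'wrist_torque': array([ 0.03968252, -0.0110715 ,  0.04550311]), 'grip_force': 0.0, 'gripper_width': 0.09309081165336022}
scene {'fov_y': 57.222391554322705, 'cx': 276.651957885936, 'cy': 213.65498906316202, 'R': array([[-0.24661472,  0.96906458, -0.00974738],
       [ 0.63669811,  0.1544325 , -0.75549065],
       [-0.73061392, -0.19252125, -0.65508692]]), 't': array([ 0.03730567, -0.3276296 ,  1.64275498])}
top {'fov_y': 52.701829908155304, 'cx': 280.2485146234286, 'cy': 212.44933932075108, 'R': array([[-0.00489455, -0.99994933,  0.0087969 ],
       [-0.99468476,  0.00396362, -0.10289082],
       [ 0.10285074, -0.00925374, -0.99465376]]), 't': array([0.09203408, 0.61386623, 1.45727051])}
```

View pics/scene0.png

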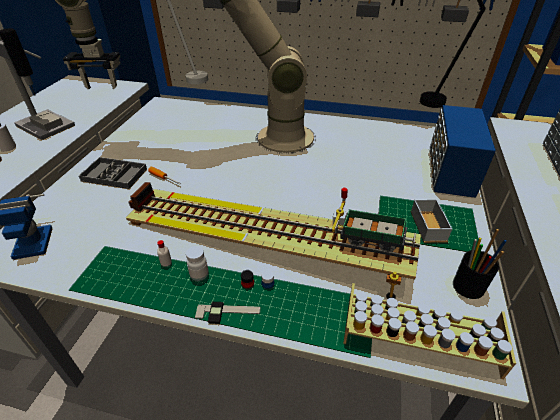

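View pics/top0.png

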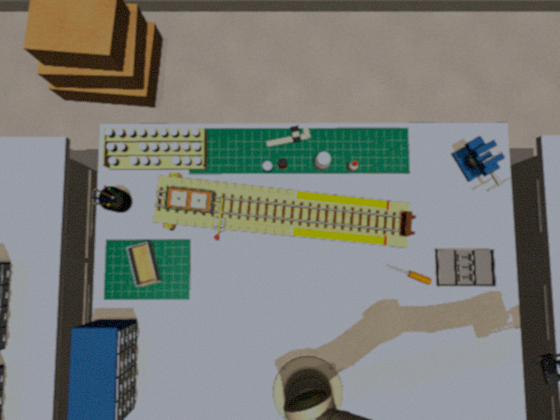

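The scene view has the track running from the end stop at about (145,195) to the wagon at (375,230), with the red knob at (344,192). In the top view the wagon is at (190,200), the knob at (217,237), the white lines at about x=296, the red lines at about x=387 and the end stop at (407,222).

```bash
python3 - <<'E'
import cv2,numpy as np
t=cv2.imread("pics/top0.png");s=cv2.imread("pics/scene0.png")
for n,im,(x0,y0,x1,y1) in(("top",t,(145,165,425,255)),("scene",s,(120,175,430,285))):
    h=cv2.cvtColor(im,cv2.COLOR_BGR2HSV)
    red=((h[...,0]<6)|(h[...,0]>174))&(h[...,1]>150)&(h[...,2]>90)
    yel=(abs(h[...,0].astype(int)-29)<4)&(h[...,1]>190)&(h[...,2]>110)
    for nm,m in(("red",red),("yel",yel)):
        m=m.astype(np.uint8);q=np.zeros_like(m);q[y0:y1,x0:x1]=m[y0:y1,x0:x1]
        k,l,st,c=cv2.connectedComponentsWithStats(q)
        for i in range(1,k):
            if st[i,4]>3: print(n,nm,c[i].round(1),st[i])
cr=[cv2.resize(t[170:250,145:425],(798,228),interpolation=cv2.INTER_CUBIC),cv2.resize(s[178:278,120:430],(798,257),interpolation=cv2.INTER_CUBIC)]
cv2.imwrite("pics/c1.png",np.vstack(cr))
E
```

```text
top red [216.1 236.9] [215 236   3   3   8]
top yel [341.6 199.3] [297 192  90  16 561]
top yel [338.1 235.5] [294 228  90  16 583]
scene red [344.1 189.1] [342 188   5   3  14]
scene red [170.5 194.5] [168 192   6   6   8]
scene red [148.6 218. ] [146 215   7   7  14]
scene red [160.  241.9] [158 240   5   5  18]
scene yel [216.4 202.4] [171 193  90  20 467]
scene yel [342.  204.8] [341 203   3   5   8]
scene yel [339.9 210.9] [337 209   6   4  10]
scene yel [335.6 220.9] [333 214   7  15  28]
scene yel [197.3 227.7] [149 216  96  24 604]
scene yel [394.2 272.4] [393 272   3   2   5]
scene yel [393.8 276.7] [390 274   9   6  22]
```

View pics/c1.png

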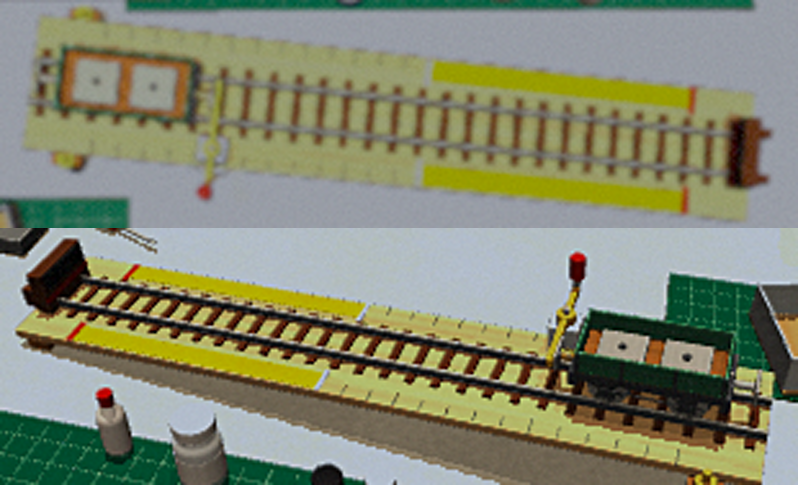

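The crop shows the yellow strips cleanly in both views, with the white lines at their uphill ends and the red lines at their downhill ends. The stop arm is across the rails, the knob is on the robot's side, and the buffer is at the arm.

```bash
cat > h.py <<'E'
import cv2,numpy as np
from station import manip
def ray(px,c):
    f=210/np.tan(np.radians(c["fov_y"]/2));d=np.array([(px[0]-c["cx"])/f,(px[1]-c["cy"])/f,1.])
    R=np.array(c["R"]);d=R.T@d;return -R.T@np.array(c["t"]),d/np.linalg.norm(d)
def proj(X,c):
    f=210/np.tan(np.radians(c["fov_y"]/2));p=np.array(c["R"])@X+c["t"];return p[:2]/p[2]*f+[c["cx"],c["cy"]]
def tri(a,ca,b,cb):
    A=np.zeros((3,3));v=np.zeros(3);rs=[ray(a,ca),ray(b,cb)]
    for o,d in rs:
        P=np.eye(3)-np.outer(d,d);A+=P;v+=P@o
    X=np.linalg.solve(A,v)
    return X,[np.linalg.norm(np.cross(X-o,d)) for o,d in rs]
E
python3 - <<'E'
from h import *
C={n:manip.camera_model(n) for n in("top","scene")}
ends={}
for n,box in(("top",(285,165,400,255)),("scene",(140,175,270,260))):
    im=cv2.imread(f"pics/{n}0.png");h=cv2.cvtColor(im,cv2.COLOR_BGR2HSV)
    m=((abs(h[...,0].astype(int)-29)<4)&(h[...,1]>190)&(h[...,2]>110)).astype(np.uint8)
    k,l,st,c=cv2.connectedComponentsWithStats(m)
    out=[]
    for i in np.argsort(-st[1:,4])[:2]+1:
        y,x=np.nonzero(l==i);P=np.c_[x,y].astype(float);mu=P.mean(0);a=np.linalg.svd(P-mu,full_matrices=False)[2][0]
        a*=np.sign(a[0]);b=np.array([-a[1],a[0]]);t=(P-mu)@a;s=(P-mu)@b
        # centre the lateral using median of s; ends from bins
        bins=[np.round(s)==v for v in(-1,0,1)]
        lo=np.mean([t[q].min() for q in bins])-.5;hi=np.mean([t[q].max() for q in bins])+.5
        out.append((mu+lo*a,mu+hi*a))
    out.sort(key=lambda e:e[0][1]) # by row: top->far first ; scene->near first
    ends[n]=out
T=ends["top"];S=ends["scene"]
far=[tri(T[0][0],C["top"],S[1][1],C["scene"]),tri(T[0][1],C["top"],S[1][0],C["scene"])]
nr=[tri(T[1][0],C["top"],S[0][1],C["scene"]),tri(T[1][1],C["top"],S[0][0],C["scene"])]
for q in far+nr: print(q[0].round(4),np.round(q[1],4))
W=(far[0][0]+nr[0][0])/2;E=(far[1][0]+nr[1][0])/2
d=E-W;L=np.linalg.norm(d);print("len",L,"fall",-d[2]/L,"yaw",np.arctan2(d[1],d[0]),"cross",far[0][0]-nr[0][0],far[1][0]-nr[1][0])
k=tri([216.1,236.9],C["top"],[344.1,189.1],C["scene"]);print("knob raw",k)
th=.075;yw=np.arctan2(d[1],d[0]);tx=np.array([np.cos(yw)*np.cos(th),np.sin(yw)*np.cos(th),-np.sin(th)])
ty=np.cross([0,0,1],tx);ty/=np.linalg.norm(ty);tz=np.cross(tx,ty)
o=(W+E)/2-tx*.135-tz*.012
R=np.c_[tx,ty,tz];np.savez("track.npz",R=R,o=o);print("o",o,"R",R)
print("knob track",R.T@(k[0]-o))
for p in([-.03,0,.025],[.3,0,.025],[.135,0,.012]): print(p,o+R@p)
s=manip.sense();import scipy.spatial.transform as st
print(R.T@(s["eef_pos"]-o), (st.Rotation.from_matrix(np.c_[-tx,ty,-tz])).as_rotvec())
E
```

```text
[0.6744 0.0324 0.0532] [0.0008 0.0008]
[ 0.6421 -0.2853  0.0295] [0.0006 0.0006]
[0.5476 0.0453 0.0532] [0.0011 0.0011]
[ 0.5158 -0.2721  0.0298] [0.0007 0.0007]
len 0.32003722425986536 fall 0.07370222745607588 yaw -1.6714828368725358 cross [ 1.26750090e-01 -1.28283450e-02 -2.43804458e-05] [ 0.12629458 -0.01322971 -0.00034982]
knob raw (array([0.52351968, 0.29493955, 0.16055177]), [np.float64(3.015548234568031e-05), np.float64(3.0155482345642172e-05)])
o [0.60856998 0.01489832 0.03956811] R [[-0.1002339   0.99493539 -0.00753167]
 [-0.99213845 -0.10051647 -0.07455022]
 [-0.07492971  0.          0.99718882]]
knob track [-0.27838002 -0.1127683   0.10040699]
[-0.03, 0, 0.025] [0.6113887  0.04279872 0.06674572]
[0.3, 0, 0.025] [ 0.57831151 -0.28460697  0.04201892]
[0.135, 0, 0.012] [ 0.59494802 -0.11993497  0.04141887]
[ 0.74517234 -0.36684822  0.23478059] [-2.29222158 -2.07231099 -0.08599862]
```

```bash
cat >> h.py <<'E'
from scipy.spatial.transform import Rotation as Ro
z=np.load("track.npz");TR,TO=z["R"],z["o"]
Rt=np.c_[-TR[:,0],TR[:,1],-TR[:,2]]
def where():
    s=manip.sense();R=Ro.from_rotvec(s["eef_rot"]).as_matrix()
    print("t",round(s["t"],2),"track",(TR.T@(s["eef_pos"]-TO)).round(4),"rot left (units)",(Ro.from_matrix(R.T@Rt).as_rotvec(degrees=True)/6).round(2),"F",(TR.T@s["force"]).round(1),"q",s["joint_positions"].round(2))
E
python3 -c "
from h import *
where()"
```

```text
t 0.1 track [ 0.7452 -0.3668  0.2348] rot left (units) [  0.43   0.62 -11.81] F [ 0.4 -0.1  0.3] q [ 1.26  0.6  -0.    1.6   0.    0.94 -0.08]
```

carry_out --deltas '[[[0,0,0,0.036,0.052,-0.984,0],[0,0,0,0.036,0.052,-0.984,0],[0,0,0,0.036,0.052,-0.984,0],[0,0,0,0.036,0.052,-0.984,0],[0,0,0,0.036,0.052,-0.984,0],[0,0,0,0.036,0.052,-0.984,0],[0,0,0,0.036,0.052,-0.984,0],[0,0,0,0.036,0.052,-0.984,0],[0,0,0,0.036,0.052,-0.984,0],[0,0,0,0.036,0.052,-0.984,0],[0,0,0,0.036,0.052,-0.984,0],[0,0,0,0.036,0.052,-0.984,0]]]' --force 20

```text
t: 1.1
eef_pos: [0.167, -0.7052, 0.2181]
eef_rot: [-2.287, -2.078, -0.087]
force: [-0.8, 0.5, 0.0]
gripper_width: 0.0178
grip_force: 0.0
```

```bash
python3 -c "
from h import *
where()"
```

```text
t 1.1 track [ 0.7454 -0.367   0.235 ] rot left (units) [ 0.   -0.01  0.04] F [-0.4 -0.9 -0. ] q [ 1.48  0.65 -0.36  1.52  0.2   1.07  0.99]
```

carry_out --deltas '[[[0.86,0.5,0,0,0,0,0],[0.86,0.5,0,0,0,0,0],[0.86,0.5,0,0,0,0,0],[0.86,0.5,0,0,0,0,0],[0.86,0.5,0,0,0,0,0],[0.86,0.5,0,0,0,0,0],[0.86,0.5,0,0,0,0,0],[0.86,0.5,0,0,0,0,0],[0.86,0.5,0,0,0,0,0],[0.86,0.5,0,0,0,0,0],[0.86,0.5,0,0,0,0,0],[0.86,0.5,0,0,0,0,0]]]'

```text
t: 2.1
eef_pos: [0.448, -0.3184, 0.2496]
eef_rot: [-2.293, -2.072, -0.086]
force: [1.2, 0.4, -0.7]
gripper_width: 0.0004
grip_force: 0.0
```

carry_out --deltas '[[[0.95,0,0,0,0,0,0],[0.95,0,0,0,0,0,0],[0.95,0,0,0,0,0,0],[0.95,0,0,0,0,0,0],[0.95,0,0,0,0,0,0],[0.95,0,0,0,0,0,0],[0.95,0,0.2,0,0,0,0],[0.95,0,0.2,0,0,0,0],[0.95,0,0.2,0,0,0,0],[0.95,0,0.2,0,0,0,0],[0.95,0,0.2,0,0,0,0],[0.95,0,0.2,0,0,0,0]]]'

```text
t: 3.1
eef_pos: [0.4934, 0.1376, 0.2353]
eef_rot: [-2.294, -2.072, -0.086]
force: [0.6, -0.7, -0.2]
gripper_width: 0.0006
grip_force: 0.0
```

```bash
python3 - <<'E'
from h import *
where()
im=manip.grab_frame("wrist");c=manip.camera_model("wrist");cv2.imwrite("pics/w1.png",im);print(c)
print("pred knob top",proj(TO+TR@[-.278,-.113,.103],c),"pred buf",proj(TO+TR@[-.282,0,.058],c),"tcp",proj(manip.sense()["eef_pos"],c))
E
```

```text
t 3.1 track [-0.1248 -0.127   0.1869] rot left (units) [ 0.01  0.01 -0.  ] F [ 0.6  0.7 -0.1] q [ 0.09  0.36 -0.56  2.06  0.19  0.74 -0.68]
{'fov_y': 67.96118643418286, 'cx': 282.1811392899655, 'cy': 212.31209222978154, 'R': array([[ 0.99568979, -0.09272143,  0.00213768],
       [-0.09168413, -0.98054982,  0.17353984],
       [-0.01399476, -0.17298784, -0.98482453]]), 't': array([-0.47826871,  0.17289316,  0.44222667])}
pred knob top [304.16604945  23.37379935] pred buf [432.74747441  37.32698242] tcp [282.00869274 255.74212404]
```

View pics/w1.png

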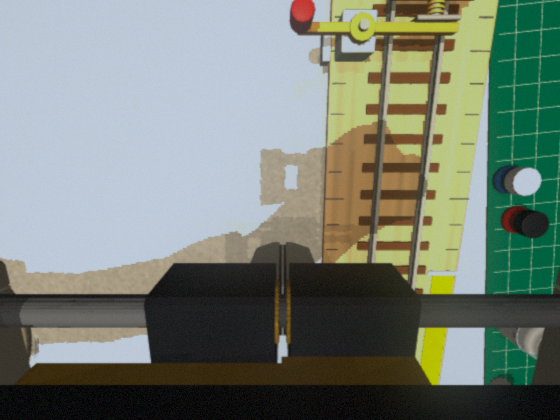

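The wrist view puts the knob at about (303,12), the pin hub at (363,26), the buffer plate at about (438,17) and the start of the far yellow strip at (440,275). I predicted the knob about 12 px lower, so I'm checking against that.

```bash
python3 - <<'E'
from h import *
c=manip.camera_model("wrist")
def on(px,z):
    o,d=ray(px,c);o=TR.T@(o-TO);d=TR.T@d;return (o+d*(z-o[2])/d[2]).round(4)
im=cv2.imread("pics/w1.png");h=cv2.cvtColor(im,cv2.COLOR_BGR2HSV)
m=((h[...,0]<6)|(h[...,0]>174))&(h[...,1]>150);m[60:]=0;y,x=np.nonzero(m);print("red",x.min(),x.max(),y.min(),y.max(),x.mean(),y.mean())
print("knob",on((x.mean(),y.min()+10),.103),"hub",on((363,26),.066),"bar",on((420,28),.063),on((330,28),.063))
print("plate top edge",on((438,18),.068))
print("far strip start",on((440,275),.012), "plank edge",on((328,150),.012),on((470,230),.012))
print("rails at row150",[on((a,150),.025) for a in(381,432)])
C={n:manip.camera_model(n) for n in("top","scene")}
for n in C: print(n,[proj(TO+TR@np.array(p),C[n]).round(1) for p in([-.278,-.113,.103],[-.288,-.113,.103],[-.288,-.113,.088])])
E
```

```text
red 292 313 0 21 302.4449877750611 9.62836185819071
knob [-0.2865 -0.1144  0.103 ] hub [-0.2878 -0.0621  0.066 ] bar [-0.2876 -0.0137  0.063 ] [-0.2869 -0.0889  0.063 ]
plate top edge [-0.2935 -0.0019  0.068 ]
far strip start [-0.0393  0.0612  0.012 ] plank edge [-0.1844 -0.0786  0.012 ] [-0.0956  0.0882  0.012 ]
rails at row150 [array([-0.1855, -0.0258,  0.025 ]), array([-0.1859,  0.027 ,  0.025 ])]
top [array([216.2, 237. ]), array([213. , 236.6]), array([213.4, 236.8])]
scene [array([344. , 188.3]), array([347.5, 188.8]), array([347.3, 193. ])]
```

carry_out --deltas '[[[0.9,0,0.5,0,0,0,0],[0.9,0,0.5,0,0,0,0],[0.5,0,0.5,0,0,0,0],[0.3,0,0.5,0,0,0,0],[0,0,0.2,0,0,0,0],[0,0,0,0,0,0,0],[0,0,0,0,0,0,0]]]'

```text
t: 3.73
eef_pos: [0.5046, 0.2443, 0.1554]
eef_rot: [-2.294, -2.072, -0.084]
force: [1.4, -0.9, -0.0]
gripper_width: 0.0008
grip_force: 0.0
```

```bash
python3 - <<'E'
from h import *
where()
c=manip.camera_model("wrist");im=manip.grab_frame("wrist");cv2.imwrite("pics/w2.png",im)
def on(px,z):
    o,d=ray(px,c);o=TR.T@(o-TO);d=TR.T@d;return (o+d*(z-o[2])/d[2]).round(4)
h=cv2.cvtColor(im,cv2.COLOR_BGR2HSV);m=((h[...,0]<6)|(h[...,0]>174))&(h[...,1]>150)
k,l,st,ce=cv2.connectedComponentsWithStats(m.astype(np.uint8))
for i in range(1,k):
    if st[i,4]>100: print(st[i],ce[i],on(ce[i],.103),on(ce[i],.088))
E
```

```text
t 3.73 track [-0.2259 -0.1265  0.0992] rot left (units) [-0.    0.02 -0.01] F [0.7 1.5 0. ] q [-0.18  0.51 -0.48  2.05  0.31  0.61 -0.95]
[294 149  32  32 758] [309.28891821 164.43931398] [-0.2782 -0.1124  0.103 ] [-0.2766 -0.1111  0.088 ]
```

View pics/w2.png

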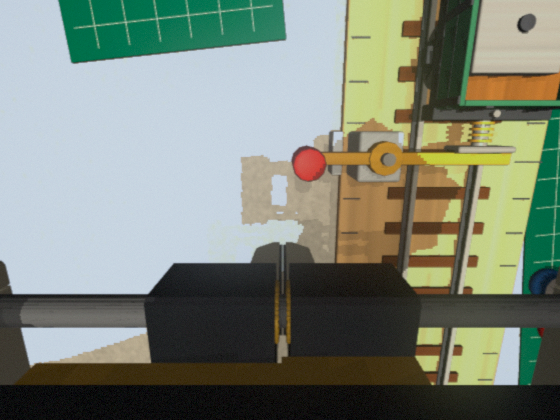

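The knob is confirmed at track (-0.278,-0.112), at pixel (309,164). The arm lies square across with the buffer plate against it, and the path is clear. Next I get into position beside the knob and test a wagon detector on the saved top picture.

carry_out --deltas '[[[0.3,0,0.3,0,0,0,0],[0.3,0,0.3,0,0,0,0],[0,0,0,0,0,0,0],[0,0,0,0,0,0,0]]]'

```text
t: 4.12
eef_pos: [0.5077, 0.2704, 0.1342]
eef_rot: [-2.294, -2.073, -0.087]
force: [0.5, -0.6, -0.5]
gripper_width: 0.0005
grip_force: 0.0
```

```bash
cat >> h.py <<'E'
CT=manip.camera_model("top")
def wagon(im):
    h=cv2.cvtColor(im,cv2.COLOR_BGR2HSV)
    m=(h[...,0]>6)&(h[...,0]<19)&(h[...,1]>130)&(h[...,2]>130);m=m.astype(np.uint8);m[:170]=0;m[260:]=0
    m=cv2.morphologyEx(m,cv2.MORPH_CLOSE,np.ones((9,9)))
    k,l,st,ce=cv2.connectedComponentsWithStats(m)
    i=1+np.argmax(st[1:,4]);o,d=ray(ce[i],CT);o=TR.T@(o-TO);d=TR.T@d
    b=st[i];r=[]
    for px in(b[0],b[0]+b[2]):
        oo,dd=ray((px,ce[i][1]),CT);oo=TR.T@(oo-TO);dd=TR.T@dd;r.append((oo+dd*(.075-oo[2])/dd[2])[0])
    return (o+d*(.075-o[2])/d[2]).round(4),st[i],np.round(r,4)
E
python3 - <<'E'
from h import *
where()
print(wagon(cv2.imread("pics/top0.png")))
t=manip.sense()["t"];im=manip.grab_frame("top");print(t,wagon(im));cv2.imwrite("pics/top1.png",im)
E
```

```text
t 4.12 track [-0.2505 -0.1261  0.0761] rot left (units) [ 0.01  0.01 -0.  ] F [ 0.5  0.5 -0.5] q [-0.24  0.55 -0.45  2.04  0.33  0.57 -1.  ]
(array([-0.3779,  0.0061,  0.075 ]), array([167, 188,  44,  23, 242], dtype=int32), array([-0.4509, -0.3107]))
4.1167 (array([-0.3831,  0.0038,  0.075 ]), array([167, 188,  44,  23, 277], dtype=int32), array([-0.4507, -0.3105]))
```

View pics/top1.png

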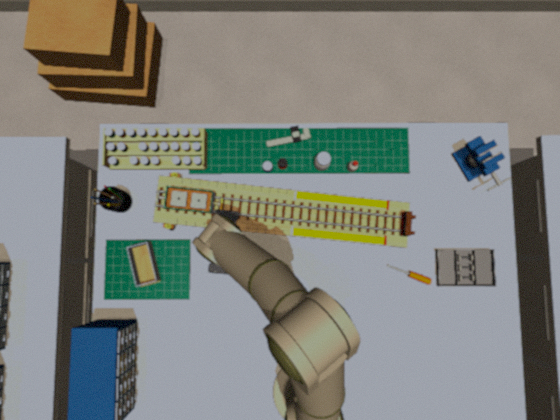

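The top view shows the arm reaching over from the robot's side, with the wagon unobstructed at (190,200). Now the swing.

carry_out --deltas '[[[0.3,0.02,0,0,0,0,0],[0.45,0,0,0,0,0,0],[0.41,0.1,0,0,0,0,0],[0.35,0.2,0,0,0,0,0],[0.26,0.27,0,0,0,0,0],[0.16,0.31,0,0,0,0,0],[0,0.18,0,0,0,0,0],[0,0.05,0,0,0,0,0]]]'

```text
t: 4.83
eef_pos: [0.5539, 0.3461, 0.14]
eef_rot: [-2.285, -2.073, -0.076]
force: [-26.9, 4.5, 14.2]
gripper_width: 0.0003
grip_force: 14.2
```

```bash
python3 - <<'E'
from h import *
where()
t=manip.sense()["t"];c=manip.camera_model("wrist");im=manip.grab_frame("wrist");cv2.imwrite("pics/w3.png",im)
def on(px,z):
    o,d=ray(px,c);o=TR.T@(o-TO);d=TR.T@d;return (o+d*(z-o[2])/d[2]).round(4)
h=cv2.cvtColor(im,cv2.COLOR_BGR2HSV);m=((h[...,0]<6)|(h[...,0]>174))&(h[...,1]>150)
k,l,st,ce=cv2.connectedComponentsWithStats(m.astype(np.uint8))
for i in range(1,k):
    if st[i,4]>100: p=on(ce[i],.103);print(st[i],p,"theta",np.arctan2(-(p[0]+.278),-(p[1]+.061)))
E
```

```text
t 4.83 track [-0.3306 -0.0877  0.0759] rot left (units) [-0.08  0.01  0.03] F [ -2.8 -27.2  14. ] q [-0.32  0.63 -0.45  1.85  0.32  0.69 -1.03]
```

View pics/w3.png

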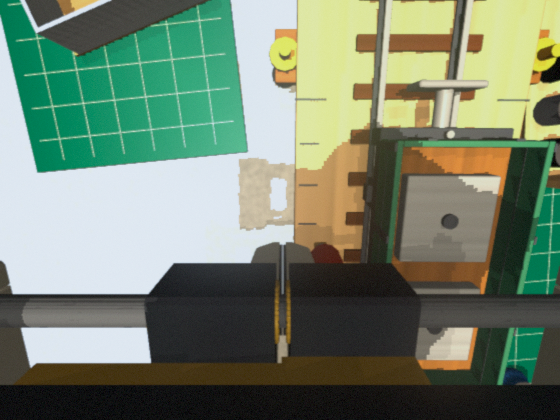

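The wrist view shows the knob, dark red at (325,255), hard against the far side of the fingers. With a 27 N push, the stop arm is at its limit along the track and the wagon is free. I retreat and run ahead of it.

carry_out --deltas '[[[-0.2,-0.7,0,0,0,0,0],[-1,0,0,0,0,0,0],[-1,0,0,0,0,0,0],[-1,0,0,0,0,0,0],[-1,0,0,0,0,0,0],[-1,0,0,0,0,0,0],[-1,0,0,0,0,0,0],[-1,0,0,0,0,0,0],[-1,0,0,0,0,0,0],[-0.75,0.65,0.25,0,0,0,0],[-0.75,0.65,0.25,0,0,0,0],[-0.75,0.65,0.25,0,0,0,0]]]'

```text
t: 5.88
eef_pos: [0.5694, -0.077, 0.079]
eef_rot: [-2.296, -2.073, -0.088]
force: [0.2, 0.8, -0.5]
gripper_width: 0.0002
grip_force: 0.0
```

```bash
python3 - <<'E'
from h import *
where()
t=manip.sense()["t"];im=manip.grab_frame("top");print(t,wagon(im));cv2.imwrite("pics/top2.png",im)
E
```

```text
t 5.88 track [ 0.0922 -0.0297  0.0465] rot left (units) [ 0.03  0.01 -0.01] F [-0.8  0.1 -0.6] q [ 0.4   0.65 -0.48  2.04  0.42  0.53 -0.46]
5.8833 (array([-0.0899,  0.0029,  0.075 ]), array([256, 198,  44,  22, 259], dtype=int32), array([-0.1613, -0.0164]))
```

carry_out --deltas '[[[-0.6,0.75,0,0,0,0,0]]]'

```text
t: 6.02
eef_pos: [0.5933, -0.1009, 0.0762]
eef_rot: [-2.291, -2.071, -0.083]
force: [-1.2, 1.9, -0.4]
gripper_width: 0.0001
grip_force: 0.0
```

```bash
python3 - <<'E'
from h import *
where()
t=manip.sense()["t"];im=manip.grab_frame("top");print(t,wagon(im));cv2.imwrite("pics/top3.png",im)
where()
E
```

```text
t 6.02 track [ 0.1137 -0.0036  0.0452] rot left (units) [-0.02 -0.   -0.  ] F [-1.7 -1.4 -0.5] q [ 0.44  0.69 -0.49  1.97  0.42  0.58 -0.41]
6.0167 (array([-0.0568,  0.0019,  0.075 ]), array([266, 199,  43,  22, 263], dtype=int32), array([-0.1282,  0.0139]))
t 6.07 track [0.1204 0.0044 0.0459] rot left (units) [ 0.04  0.03 -0.06] F [4.8 8.4 1.1] q [ 0.44  0.69 -0.48  1.96  0.42  0.59 -0.4 ]
```

carry_out --deltas '[[[-0.1,0,0,0,0,0,0],[-0.25,0,0,0,0,0,0],[-0.35,0,0,0,0,0,0],[-0.4,0,0,0,0,0,0],[-0.4,0,0,0,0,0,0],[-0.38,0,0,0,0,0,0],[-0.35,0,0,0,0,0,0],[-0.32,0,0,0,0,0,0],[-0.28,0,0,0,0,0,0],[-0.23,0,0,0,0,0,0],[-0.17,0,0,0,0,0,0],[-0.12,0,0,0,0,0,0]]]'

```text
t: 7.07
eef_pos: [0.582, -0.235, 0.0664]
eef_rot: [-2.294, -2.072, -0.086]
force: [-0.9, -0.5, 0.6]
gripper_width: 0.0002
grip_force: 0.3
```

carry_out --deltas '[[[-0.08,0,0,0,0,0,0],[-0.05,0,0,0,0,0,0],[-0.03,0,0,0,0,0,0],[-0.01,0,0,0,0,0,0],[0,0,0,0,0,0,0],[0,0,0,0,0,0,0],[0,0,0,0,0,0,0],[0,0,0,0,0,0,0]]]'

```text
t: 7.73
eef_pos: [0.5816, -0.2405, 0.0661]
eef_rot: [-2.293, -2.073, -0.087]
force: [-0.2, 0.6, 0.2]
gripper_width: 0.0003
grip_force: 0.2
```

```bash
python3 - <<'E'
from h import *
where()
im=manip.grab_frame("top");print(wagon(im));cv2.imwrite("pics/top4.png",im)
w=manip.grab_frame("wrist");s=manip.grab_frame("scene");im=manip.grab_frame("top");print(wagon(im))
cv2.imwrite("pics/end.png",np.hstack([cv2.resize(w,(400,300)),cv2.resize(s[150:270,100:260],(400,300))]));where()
E
```

```text
t 7.73 track [ 0.2542 -0.0012  0.0457] rot left (units) [0.01 0.   0.  ] F [-0.6 -0.3  0.2] q [ 0.67  0.73 -0.5   1.9   0.44  0.63 -0.19]
(array([ 0.1694, -0.0219,  0.075 ]), array([328, 205,  46,  39, 343], dtype=int32), array([0.0815, 0.237 ]))
(array([ 0.1599, -0.0143,  0.075 ]), array([328, 205,  46,  39, 294], dtype=int32), array([0.0808, 0.2364]))
t 7.93 track [ 0.2544 -0.0012  0.0457] rot left (units) [ 0.01  0.   -0.  ] F [ 0.2 -0.1 -0.1] q [ 0.67  0.73 -0.5   1.9   0.44  0.63 -0.19]
```

View pics/end.png

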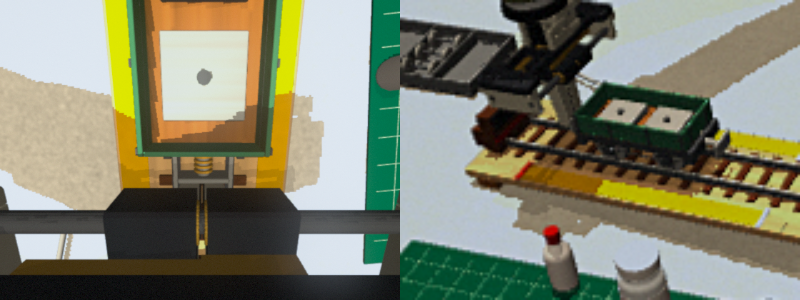

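The left half (wrist) has the buffer head against the fingers and the wagon standing. The right half (scene) has the wagon on its rails, short of the red line and the end stop. I add a brief settle, then hand in.

carry_out --deltas '[[[0,0,0,0,0,0,0],[0,0,0,0,0,0,0],[0,0,0,0,0,0,0],[0,0,0,0,0,0,0],[0,0,0,0,0,0,0],[0,0,0,0,0,0,0]]]'

```text
t: 8.43
eef_pos: [0.5815, -0.2409, 0.066]
eef_rot: [-2.293, -2.073, -0.086]
force: [0.4, -1.4, -0.4]
gripper_width: 0.0006
grip_force: 0.2
```

```bash
python3 - <<'E'
from h import *
print(wagon(manip.grab_frame("top")));where()
print(manip.finish_job())
E
```

```text
(array([ 0.1645, -0.0205,  0.075 ]), array([328, 205,  46,  39, 354], dtype=int32), array([0.0814, 0.2369]))
t 8.48 track [ 0.2544 -0.0012  0.0457] rot left (units) [ 0.01  0.   -0.  ] F [ 0.6  0.2 -0.5] q [ 0.67  0.73 -0.5   1.9   0.44  0.63 -0.19]
the job is handed in; nothing more can be done
None
```

I handed the job in at 8.5 s: the stop arm was swung to its limit, and the wagon rolled untouched past the white lines and was caught on its buffer; it stands on its rails with the fingers against the buffer at track x ≈ 0.25 m, short of the red lines (the verdict was not shown).

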